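# Airing the bait pot with its bayonet lid

### The arm

A 6-joint arm with a two-finger parallel gripper is mounted at the origin on the work surface. World frame = base frame: x ahead of the robot, y to its left, z up, the work surface at z = 0. Lengths are in m, angles in rad, forces in N, time in s.
With the tool pointing down it reaches from about 0.35 to 0.725 m from the base axis. Payload 6 kg.
Tool frame: the origin (TCP) lies between the finger pads; the fingertips stand 25 mm ahead of it and the grasp point (between the pads) lies 6 mm ahead of it; z points along the fingers, y is the direction in which the jaws open and shut (so a half turn about z gives the same grasp; the last joint's range is limited). The gripper opens to 85 mm and grips with 20 to 120 N. Pads are 22 mm wide; open, the fingers measure 114 mm over their backs; the gripper's body (76 mm by 85 mm) begins 54 mm behind the grasp point. The pads swing forward as they close: fully open they stand 13 mm farther back than shut.
Start: joints at [-0.799, 0.04, 0.085, 0, -1.615, -0.334], TCP at [0.254, -0.543, 0.256] pointing down, gripper open.
Joint ranges: [-2.56, 2.56], [-1.29, 2.01], [-1.08, 1.49], [-3.29, 1.98], [-2.81, -0.18], [-2.99, 2.99]. Speed limits (rad/s): [2.57, 2.57, 3.01, 3.14, 3.14, 3.14].

### API

Orientations are given as [roll, pitch, yaw] about the fixed x, y, z axes, in that order (R = Rz(yaw) Ry(pitch) Rx(roll)).
In Python, from station import sensors, eyes, order gives the robot as it stands.
- The arm moves only by the shell command python3 -m crank 'ROWS'. ROWS is JSON, a list of rows, each a list of 5 numbers: the opening, from 0 (shut) to 1 (fully open), then the shift along the world's x, y, z in cm, then the turn about the world's z in rad. A call has 1 to 8 rows; each row is the pose to reach, as a shift and turn from the pose commanded when the call began; what a row does not reach only later rows make up. A row lasts 1/12 s, in which the tool goes at most 41.7 mm and 7.16 degrees, less where a joint would pass 70% of its speed; a pose out of reach is approached as far as the arm can. A call with a gripper value outside its range is refused whole. The fingers move at their own pace and stop on an object; the grip force is fixed at half the most. Time passes only in rows, so rows that repeat a pose let the fingers close. It gives the time, the measured TCP pose, the force and the opening at its end, in the units of the state.
- sensors.read_state(): the state, without advancing time (a new reading comes with each control period).
- eyes.get_image(name): name is "scene" or "side" or "wrist"; returns a dict with "image" (400x640x3 uint8, red, green, blue), "mtx" (3x3 intrinsics, pixels), "view" (4x4, takes a point from world to camera coordinates); the wrist camera has in their place "mount" (4x4, takes a point from camera to tool coordinates, whose origin is the TCP and whose axes are the flange's). Camera axes: x right, y down, z forward; pixel columns grow to the right and rows downward; lengths in m; the calibration is good to about 2 mm. A picture is of the moment at which its call begins: read the wrist's pose just before it. There is no depth.
- order.hand_in(): hands the job in, once; it reports no verdict.
The state is a dict: "time": time; "joint_pos": joint angles; "joint_velocities": joint speeds; "effort": joint torques, N m; "eef_pos": TCP position; "eef_rot": TCP orientation; "wrist_force": force on the tool from outside, world axes, zero at the start; "wrist_torque": the same for the moment, N m; "width": opening from 0.0 (shut) to 1.0 (fully open).
Only numpy, scipy, OpenCV 4.12 (cv2) and the standard library are available. Lean on these libraries where they do the work, as an engineer would, in place of code of your own. Each camera call takes 0.05 s, during which the arm holds its last target.

### The job

Take the yellow bayonet lid out of the orange tackle box and push it into the mouth of the blue bait pot, its two lugs going down through the gaps at the white marks until the flange sits on the rim. Twist it clockwise (seen from above) so that its white line points at the yellow half-way marks, short of the lock click at the red marks, and finish while still gripping it there, since the sprung airing shutter turns it back if it is let go. Leave the drink bottle, the bowl, the standing shuttlecock and the green grip ring where they are.

Things in the scene. Friction and masses are not known exactly. Their poses are not given: they have to be found in the camera images.
- lid: Yellow bayonet lid, 0.1 kg, loose, upright in the tackle box. Origin: centre of its plug's underside; z up, x along grip bar and lugs (same after half a turn). Plug 52 mm across, z 0 to 15 mm; lugs at +x and -x, 10 mm wide, z 0 to 6, reaching 34 mm from the axis; flange 80 mm across, z 15 to 21; black grip bar 56 mm long (x), 16 thick (y), z 21 to 51, white line along its top.
- lid_seat (a point): On the lid's axis at the underside of the flange, 15 mm above the lid's origin.
- pot: Blue round bait pot bolted to the shelf, immovable. Origin: centre of its underside on the shelf; z up. 82 mm across, rim 85 mm high; black shoulder 104 mm across, 78 mm high, bearing pairs of opposite marks: white (open) at +x and -x, yellow (half-way) 48 degrees clockwise of white seen from above, red (lock) 96 degrees clockwise. Foot 120 mm square, 5 mm thick.
- pot_mouth (a point): Centre of the mouth at rim height; x axis through the white marks and the two gaps in the 6 mm thick inner lips (opening 58 mm, gaps 16 mm wide, reaching 37 mm from the axis). The lid enters with its x along this x, either way round, with 3 mm play and 0.1 rad in yaw; seated when lid_seat comes to this point. The lugs then turn under the lips, clockwise only, with 3 mm axial play.
- pot_half (a point): Same point as pot_mouth; its x axis points at the yellow half-way marks, 0.838 rad clockwise of pot_mouth's x axis. The lid's x axis must lie along it (either way round) at the end.
- pot_lock (a point): Same point as pot_mouth; its x axis points at the red lock marks, 1.676 rad clockwise of pot_mouth's x axis. Two sprung detents begin to resist about 1.0 rad clockwise of the white marks and snap behind the lugs at the red marks; not to be reached.
- shutter (a joint): Sprung airing shutter inside the pot, rad: 0 at rest. The lugs meet it when the lid has turned about 0.1 rad clockwise and push it along (value about 0.68 with the lid at the half-way marks); it pushes back with 0.04 N m at first, 0.08 N m at half-way.
- tackle_box: Orange open tackle box, fixed, 206 mm square; origin: centre of its underside. Four 95 mm compartments centred 51 mm from the middle in x and y; floor 45 mm, wall tops 67 mm above the shelf. Lid and grip ring lie in (+x,-y) and (-x,+y), which is which varies; the other two hold low fixed floats and sinkers. Its open cover slopes out from the +y side, to 115 mm high and 230 mm from the middle.
- grip_ring: Green hard silicone grip ring, 72 mm across, 16 mm high, in the tackle box; origin at the centre of its underside. Bystander.
- drink_bottle: Stainless drink bottle with black flip-top, 68 mm across, 198 mm high; origin at the centre of its underside. Bystander.
- bowl: White ceramic bowl, 136 mm across, with a shuttlecock fixed in it, 91 mm high in all; origin at the centre of its underside. Bystander.
- shuttlecock: White shuttlecock standing on its skirt, cork up, 64 mm across, 84 mm high; origin at the centre of its underside. Bystander.
Not all that is in view belongs to the job. Of the things shaped like the lid, the yellow one is meant.

How it is judged:
On the way, in this order (a step that is already met when the one before it is completed fails the run):
1. the gripped lid is lifted clear of the tackle box (height (world z) of lid above 0.085 m and contact force between the fingers and lid above 2 N), for 0.1 s.
2. the lid is seated in the pot's mouth, flange on the rim, not yet twisted to half-way (z of lid_seat in the frame of pot_mouth between -0.004 and 0.003 m and horizontal distance between lid_seat and pot_mouth below 0.006 m and angle between lid's own z axis and vertical below 0.1 rad and not (angle between the x axis of lid and the x axis of pot_half, either way round below 0.3 rad)), for 0.1 s.
At the end, for the whole second after the job is handed in: The lid sits in the pot (flange within 3 mm of the rim, centred within 6 mm, tilted less than 0.1 rad), its x axis within 0.14 rad (8 degrees) of the yellow half-way marks, the shutter pushed beyond 0.4 rad, the lid at rest and gripped with more than 2 N (z of lid_seat in the frame of pot_mouth between -0.004 and 0.003 m and horizontal distance between lid_seat and pot_mouth below 0.006 m and angle between lid's own z axis and vertical below 0.1 rad and angle between the x axis of lid and the x axis of pot_half, either way round below 0.14 rad and value of joint shutter above 0.4 rad and contact force between the fingers and lid above 2 N and linear speed of lid below 0.02 m/s and angular speed of lid below 0.15 rad/s); the arm keeps its last pose, push and grip.
It fails at once if the lid is twisted into the lock click at the red marks (z of lid_seat in the frame of pot_mouth between -0.004 and 0.003 m and horizontal distance between lid_seat and pot_mouth below 0.006 m and angle between lid's own z axis and vertical below 0.1 rad and angle between the x axis of lid and the x axis of pot_lock, either way round below 0.25 rad).
It fails at once if the drink bottle is moved more than 30 mm (distance of drink_bottle from where it was at the start of the episode above 0.03 m).
It fails at once if the bowl is moved more than 30 mm (distance of bowl from where it was at the start of the episode above 0.03 m).
It fails at once if the standing shuttlecock is moved more than 30 mm (distance of shuttlecock from where it was at the start of the episode above 0.03 m).
It fails at once if the green grip ring is moved more than 30 mm (distance of grip_ring from where it was at the start of the episode above 0.03 m).
It also fails if it takes over 42 s, if anything falls off the work surface, if the arm or the gripper's body presses on something with over 40 N, if the wrist force passes 120 N, or if a joint passes its speed limit or range.

## Working session

There is one attempt and no reset: what is moved stays moved. The work goes in short steps, Python scripts to look and compute and a shell command to move; the robot and the scene stay as the last step left them, time stands still between calls to the robot, and variables do not carry over. Pictures are saved under pics/ and viewed, and the job is handed in when it is done.

```bash
mkdir -p pics; ls
python3 - <<'E'
from station import sensors, eyes, order
import cv2
s=sensors.read_state();print(s)
for n in ("scene","side","wrist"):
    d=eyes.get_image(n);cv2.imwrite(f"pics/{n}0.png",d["image"][:,:,::-1]);print(n,d["mtx"],d.get("view",d.get("mount")))
E
```

```text
pics
{'time': 0.0, 'joint_pos': array([-7.99315210e-01,  4.08730653e-02,  8.37703670e-02, -5.05100465e-04,
       -1.61547429e+00, -3.33685001e-01]), 'joint_velocities': array([ 0.00173641, -0.00041517, -0.00030512, -0.00126051,  0.00063309,
       -0.00077301]), 'effort': array([-2.63973470e-04, -3.68199348e+01,  3.47414553e+01,  6.93242848e+00,
       -5.38799257e-03, -5.69140511e-06]), 'eef_pos': array([ 0.25432702, -0.54311597,  0.25521372]), 'eef_rot': array([ 3.13974493e+00, -1.06411158e-04, -2.70377433e+00]), 'wrist_force': array([ 0.37680563,  0.00118055, -0.0387261 ]), 'wrist_torque': array([ 0.01259409, -0.01673772,  0.03878353]), 'width': 0.9985254832650323}
scene [[498.27463294   0.         321.48787208]
 [  0.         498.27463294 201.29478429]
 [  0.           0.           1.        ]] [[ 0.7383964   0.67431907  0.0080339  -0.49079252]
 [ 0.52126658 -0.5631608  -0.64119503 -0.16652243]
 [-0.42784567  0.4776439  -0.7673359   1.86101505]
 [ 0.          0.          0.          1.        ]]
side [[473.03913394   0.         317.52282311]
 [  0.         473.03913394 199.68868185]
 [  0.           0.           1.        ]] [[-0.72131156 -0.69238029  0.01786555  0.47330464]
 [-0.40144186  0.39691808 -0.82540927  0.27747992]
 [ 0.56440595 -0.60254923 -0.56425203  1.1553428 ]
 [ 0.          0.          0.          1.        ]]
wrist [[326.00379999   0.         323.83791992]
 [  0.         326.00379999 199.74151238]
 [  0.           0.           1.        ]] [[-5.28695420e-04 -9.63411088e-01 -2.68027605e-01  6.91627131e-02]
 [ 9.99999860e-01 -5.10662424e-04 -1.36991504e-04 -2.92717989e-04]
 [-4.89249276e-06 -2.68027640e-01  9.63411223e-01 -1.17481745e-01]
 [ 0.00000000e+00  0.00000000e+00  0.00000000e+00  1.00000000e+00]]
```

View pics/scene0.png

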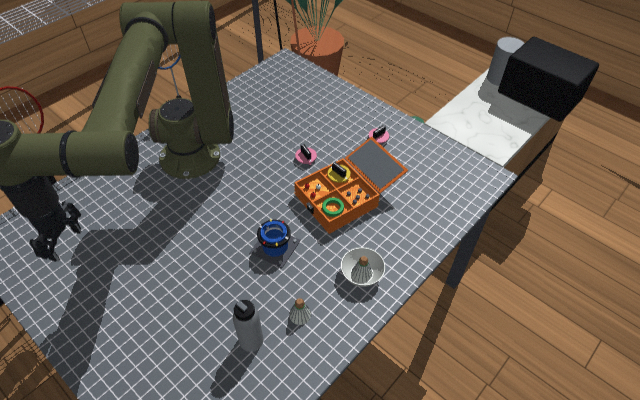

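View pics/side0.png

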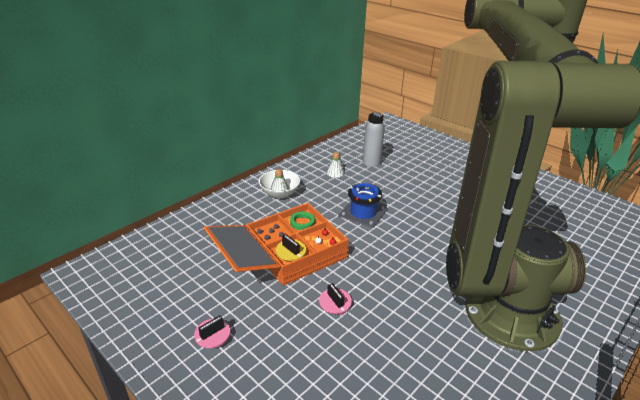

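View pics/wrist0.png

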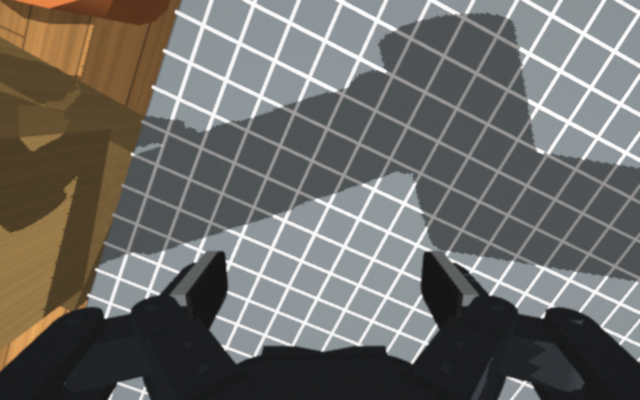

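The yellow lid is in the box at scene (339,173) and side (291,248). The look-alikes are the two pink lids on the table, at scene (305,156) and (379,136), so they aren't meant. The pot is at scene (273,237). Next I'll confirm with an enlarged crop and get first positions.

```bash
cat > h.py <<'E'
import numpy as np, cv2
from station import sensors, eyes
from scipy.spatial.transform import Rotation as R
def grab(n):
    s=sensors.read_state(); d=eyes.get_image(n)
    if n=="wrist":
        T=np.eye(4);T[:3,:3]=R.from_euler("xyz",s["eef_rot"]).as_matrix();T[:3,3]=s["eef_pos"]
        C=T@d["mount"]
    else: C=np.linalg.inv(d["view"])
    return d["image"],d["mtx"],C,s
def onplane(uv,K,C,z):
    uv=np.atleast_2d(np.asarray(uv,float)); r=np.c_[uv,np.ones(len(uv))]@np.linalg.inv(K).T@C[:3,:3].T
    o=C[:3,3]; return o+r*((z-o[2])/r[:,2:3])
def proj(p,K,C):
    q=(np.atleast_2d(p)-C[:3,3])@C[:3,:3]; q=q@K.T; return q[:,:2]/q[:,2:]
def hsv(im): return cv2.cvtColor(im,cv2.COLOR_RGB2HSV)
def save(im,name,box=None,f=1):
    if box: im=im[box[1]:box[3],box[0]:box[2]]
    cv2.imwrite(name,cv2.resize(im[:,:,::-1],None,fx=f,fy=f,interpolation=cv2.INTER_CUBIC))
E
python3 - <<'E'
from h import *
for n,b in (("scene",(250,130,410,290)),("side",(200,160,400,300))):
    im,K,C,s=grab(n); save(im,f"pics/{n}1.png",b,4 if n=="side" else 3.7)
    H=hsv(im)
    m=cv2.inRange(H,(24,140,90),(33,255,255)); k,l,st,ce=cv2.connectedComponentsWithStats(m)
    for i in range(1,k):
        if st[i,4]>25: print(n,"yel",ce[i],st[i,4],onplane(ce[i],K,C,.066))
    m=cv2.inRange(H,(105,150,60),(125,255,255)); k,l,st,ce=cv2.connectedComponentsWithStats(m)
    for i in range(1,k):
        if st[i,4]>40: print(n,"blue",ce[i],st[i],onplane(ce[i],K,C,.085))
    g={"scene":dict(bottle=(243,305),bowl=(363,268),shut=(299,302)),"side":dict(bottle=(376,118),bowl=(280,185),shut=(337,155))}[n]
    for k_,p in g.items(): print(n,k_,onplane(p,K,C,{"bottle":.198,"bowl":.03,"shut":.08}[k_]))
E
```

```text
scene yel [346.35555556 171.24444444] 45 [[0.51503282 0.29104275 0.066     ]]
scene yel [334.73553719 176.08264463] 121 [[0.50057011 0.24648822 0.066     ]]
scene blue [273.2396088  232.24205379] [260 221  27  23 409] [[ 0.52862544 -0.07246068  0.085     ]]
scene blue [275.26589595 250.46820809] [263 243  25  14 173] [[ 0.58174264 -0.11541912  0.085     ]]
scene bottle [[ 0.70102546 -0.33406586  0.198     ]]
scene bowl [[0.7948939 0.0447541 0.03     ]]
scene shut [[ 0.75164984 -0.18907362  0.08      ]]
side yel [301.90909091 248.52727273] 55 [[0.47904527 0.24537472 0.066     ]]
side yel [284.85990338 252.82608696] 207 [[0.49803518 0.28864109 0.066     ]]
side blue [365.17898833 191.0077821 ] [352 183  27  17 257] [[ 0.51884075 -0.06409469  0.085     ]]
side blue [362.84       210.08307692] [351 202  26  17 325] [[0.46045139 0.01845162 0.085     ]]
side bottle [[ 0.67626176 -0.30288429  0.198     ]]
side bowl [[0.78991355 0.04017133 0.03      ]]
side shut [[ 0.7353425  -0.17747638  0.08      ]]
```

```bash
ls pics
```

```text
scene0.png
scene1.png
side0.png
side1.png
wrist0.png
```

View pics/scene1.png

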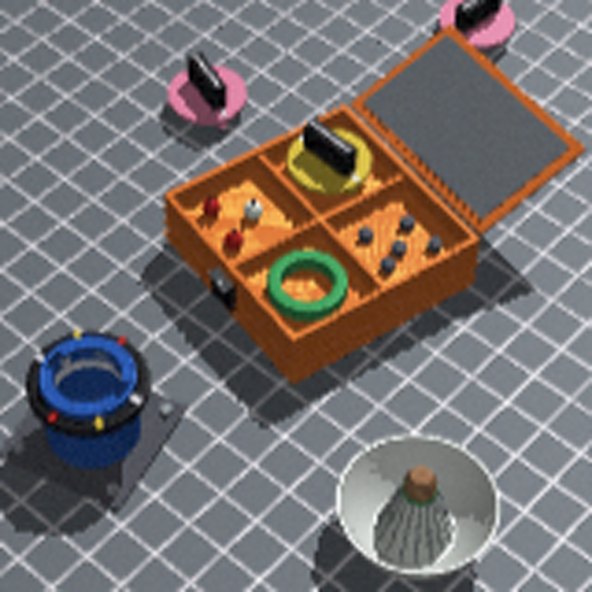

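View pics/side1.png

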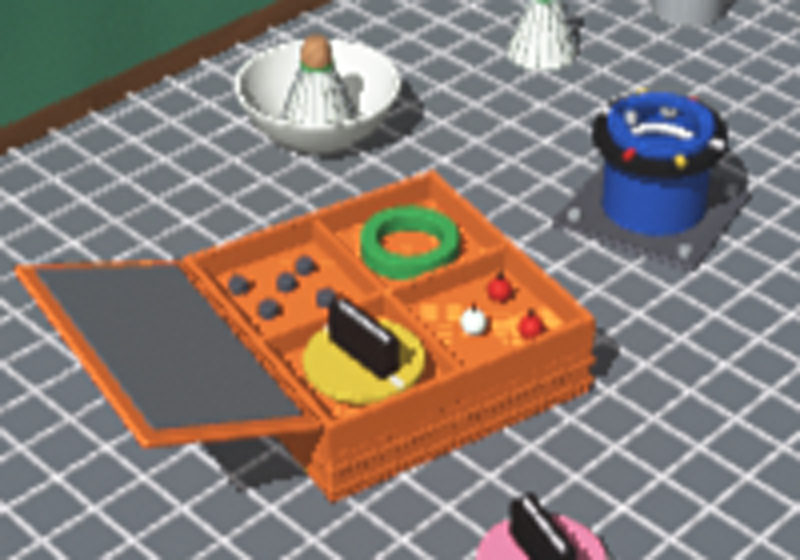

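The crops confirm it: the yellow lid with the black bar sits in the box compartment, the green ring is in the opposite one, and the pink decoys are outside the box. I'll go over the pot first for a close look, then on to the lid.

```bash
python3 -m crank '[[1,2,3.5,0,0],[1,4,7,0,0],[1,6,10.5,0,0],[1,8,14,0,0],[1,10,17.5,0,0],[1,12,21,0,0],[1,14,24.5,0,0],[1,16,28,0,0]]' && python3 -m crank '[[1,1.5,3.5,0,0],[1,3,7,0,0],[1,4.5,10.5,0,0],[1,6,13,0,0],[1,7.5,15,0,0],[1,9,17,0,0],[1,10,18,0,0],[1,10,18,0,0]]'
python3 - <<'E'
from h import *
im,K,C,s=grab("wrist");save(im,"pics/w2.png");print(s["eef_pos"],s["eef_rot"],s["joint_pos"],s["time"])
E
```

```text
time: 0.92
eef_pos: [0.4148, -0.2615, 0.2565]
eef_rot: [-3.141, 0.001, -2.704]
wrist_force: [1.6, -0.4, 0.4]
width: 1.002
time: 1.58
eef_pos: [0.5154, -0.0816, 0.2554]
eef_rot: [3.141, -0.001, -2.701]
wrist_force: [-0.7, -1.0, 0.1]
width: 0.997
[ 0.51543325 -0.08161156  0.25535761] [ 3.14078767e+00 -1.23398383e-03 -2.70146180e+00] [ 2.28676855e-01 -1.67529099e-01 -1.14802967e-01 -5.28835105e-04
 -1.62489790e+00 -1.35937106e+00] 1.5833
```

View pics/w2.png

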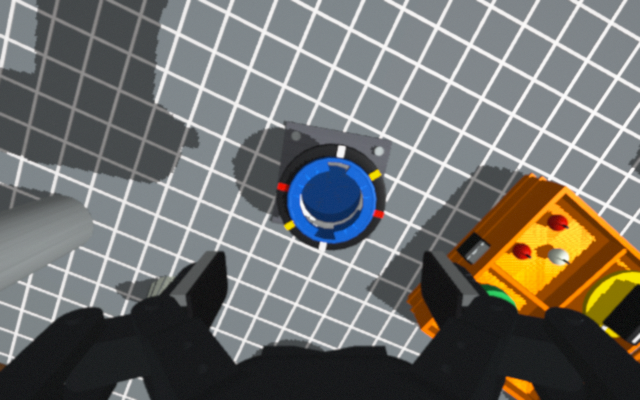

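The pot is at image (331,200). White marks are at (341,152) and (322,245), yellow at (376,175) and (290,226), red at (378,214) and (281,186). Measuring now.

```bash
cat >> h.py <<'E'
def blobs(m,a0=8):
    k,l,st,ce=cv2.connectedComponentsWithStats(m)
    return [(ce[i],st[i,4]) for i in range(1,k) if st[i,4]>=a0]
def potmeas(im,K,C,c0,rad=75):
    H=hsv(im);g=np.zeros(im.shape[:2],np.uint8);cv2.circle(g,tuple(int(v) for v in c0),rad,255,-1)
    b=cv2.inRange(H,(105,140,60),(125,255,255))&g
    cs=max(cv2.findContours(b,cv2.RETR_EXTERNAL,cv2.CHAIN_APPROX_NONE)[0],key=cv2.contourArea)
    e=cv2.fitEllipse(cs);p=onplane(cs[:,0],K,C,.085); 
    A=np.c_[2*p[:,:2],np.ones(len(p))];x=np.linalg.lstsq(A,(p[:,:2]**2).sum(1),rcond=None)[0]
    print("rim ell",e,"circle c",x[:2],"r",np.sqrt(x[2]+x[:2]@x[:2]))
    for nm,lo,hi in (("white",(0,0,190),(180,40,255)),("yellow",(22,150,120),(33,255,255)),("red",(0,170,120),(8,255,255))):
        for ce,a in blobs(cv2.inRange(H,lo,hi)&g): 
            q=onplane(ce,K,C,.079)[0]; d=q[:2]-x[:2]; print(nm,ce.round(1),a,q.round(4),"r",np.hypot(*d).round(4),"ang",np.arctan2(d[1],d[0]).round(3))
E
python3 - <<'E'
from h import *
im,K,C,s=grab("wrist");potmeas(im,K,C,(331,200),62);save(im,"pics/w3.png",(260,120,410,270),4)
E
```

```text
rim ell ((332.01324462890625, 200.80323791503906), (86.18916320800781, 88.76837158203125), 89.6231689453125) circle c [ 0.52367435 -0.07046499] r 0.04094161625945684
white [341.4 152.4] 76 [ 0.4793 -0.0822  0.079 ] r 0.0459 ang -2.884
white [386.7 176.6] 14 [ 0.4816 -0.0347  0.079 ] r 0.0552 ang 2.438
white [389.6 194.7] 36 [ 0.4956 -0.0242  0.079 ] r 0.0541 ang 2.116
white [305.7 210.4] 83 [ 0.5429 -0.0887  0.079 ] r 0.0264 ang -0.759
white [388.  213.9] 21 [ 0.5129 -0.0167  0.079 ] r 0.0549 ang 1.769
white [312.  248.3] 298 [ 0.5756 -0.0672  0.079 ] r 0.052 ang 0.063
white [364.1 246.2] 86 [ 0.552  -0.0222  0.079 ] r 0.056 ang 1.04
yellow [375.4 175.7] 87 [ 0.4852 -0.0445  0.079 ] r 0.0464 ang 2.548
yellow [289.8 226.2] 67 [ 0.5637 -0.096   0.079 ] r 0.0475 ang -0.567
red [282.8 187.7] 72 [ 0.5318 -0.117   0.079 ] r 0.0472 ang -1.399
red [379.3 214.8] 57 [ 0.5172 -0.0237  0.079 ] r 0.0472 ang 1.709
```

```bash
python3 -m crank '[[1,0,4,0,0],[1,0,8,0,0],[1,0,12,0,0],[1,0,16,0,0],[1,-0.5,20,0,0],[1,-1,24,0,0],[1,-1,28,0,0],[1,-1,32,0,0]]' && python3 -m crank '[[1,-0.5,2.5,0,0],[1,-0.5,2.5,0,0]]'
python3 - <<'E'
from h import *
im,K,C,s=grab("wrist");save(im,"pics/w4.png");print(s["eef_pos"],s["eef_rot"],s["joint_pos"],s["time"])
E
```

```text
time: 2.35
eef_pos: [0.5041, 0.2373, 0.2572]
eef_rot: [3.141, 0.001, -2.705]
wrist_force: [0.3, -0.4, 0.5]
width: 0.999
time: 2.52
eef_pos: [0.4986, 0.2644, 0.2553]
eef_rot: [3.141, -0.001, -2.701]
wrist_force: [0.4, -0.7, -0.8]
width: 0.996
[0.49858404 0.26436744 0.25528648] [ 3.14123138e+00 -1.38379263e-03 -2.70117740e+00] [ 8.42657569e-01 -5.35220426e-02 -9.92721174e-03 -8.75047424e-04
 -1.61552305e+00 -1.97307753e+00] 2.5167
```

View pics/w4.png

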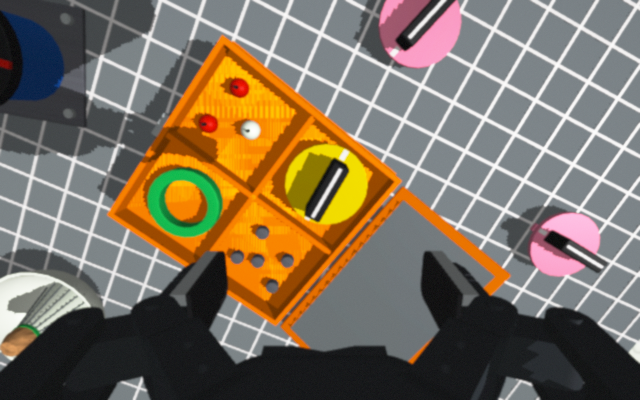

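View pics/w3.png

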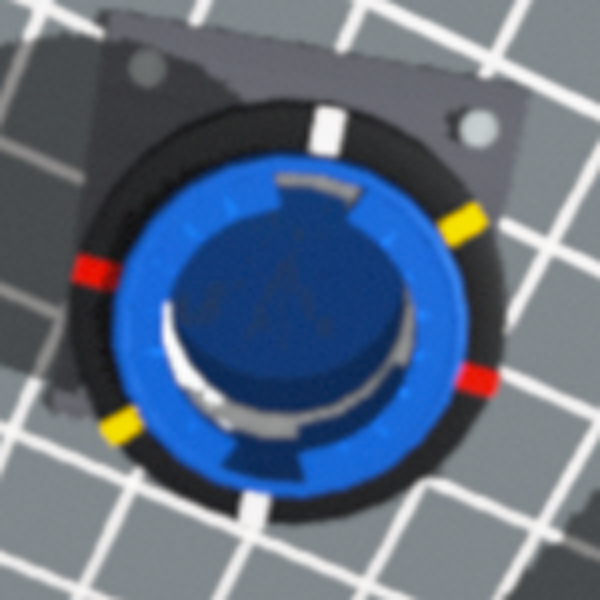

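The lid is at (326,184). Its bar runs from about (312,218) to (344,165), with the flange's white mark at (344,155).

```bash
cat >> h.py <<'E'
def lidmeas(im,K,C,c0,rad,zf,zt):
    H=hsv(im);g=np.zeros(im.shape[:2],np.uint8);cv2.circle(g,tuple(int(v) for v in c0),rad,255,-1)
    y=cv2.inRange(H,(25,150,110),(34,255,255))&g
    cs=np.vstack([c for c in cv2.findContours(y,cv2.RETR_EXTERNAL,cv2.CHAIN_APPROX_NONE)[0] if cv2.contourArea(c)>40])
    hl=cv2.convexHull(cs); m=np.zeros_like(y);cv2.drawContours(m,[hl],-1,255,-1);print("flange ell",cv2.fitEllipse(hl))
    p=onplane(hl[:,0],K,C,zf)[:,:2];c,r=cv2.minEnclosingCircle((p*1000).astype(np.float32));print("flange c mm",c,"r",r)
    w=cv2.inRange(H,(0,0,170),(180,60,255))&m
    k,l,st,ce=cv2.connectedComponentsWithStats(w)
    for i in range(1,k):
        if st[i,4]<15: continue
        ys,xs=np.where(l==i);q=onplane(np.c_[xs,ys],K,C,zt)[:,:2]
        (cx,cy),(a,b),_=(rr:=cv2.minAreaRect((q*1000).astype(np.float32)));bx=cv2.boxPoints(rr)
        e=max((bx[1]-bx[0],bx[2]-bx[1]),key=np.linalg.norm);print("white",ce[i].round(1),st[i,4],"c",(cx,cy),"size",a,b,"ang",np.arctan2(e[1],e[0])%np.pi)
E
python3 - <<'E'
from h import *
im,K,C,s=grab("wrist");lidmeas(im,K,C,(326,184),46,.066,.096);save(im,"pics/w5.png",(240,100,440,260),4)
E
```

```text
flange ell ((327.87939453125, 183.9192352294922), (79.1787109375, 80.93599700927734), 90.11050415039062)
flange c mm (498.99127197265625, 266.2941589355469) r 39.379661560058594
white [345.5 155. ] 55 c (462.64788818359375, 265.4552307128906) size 4.4075541496276855 8.814266204833984 ang 3.0515416
white [328.5 192.7] 213 c (499.3839111328125, 266.40887451171875) size 3.422525644302368 49.43927001953125 ang 3.0682244
```

View pics/w5.png

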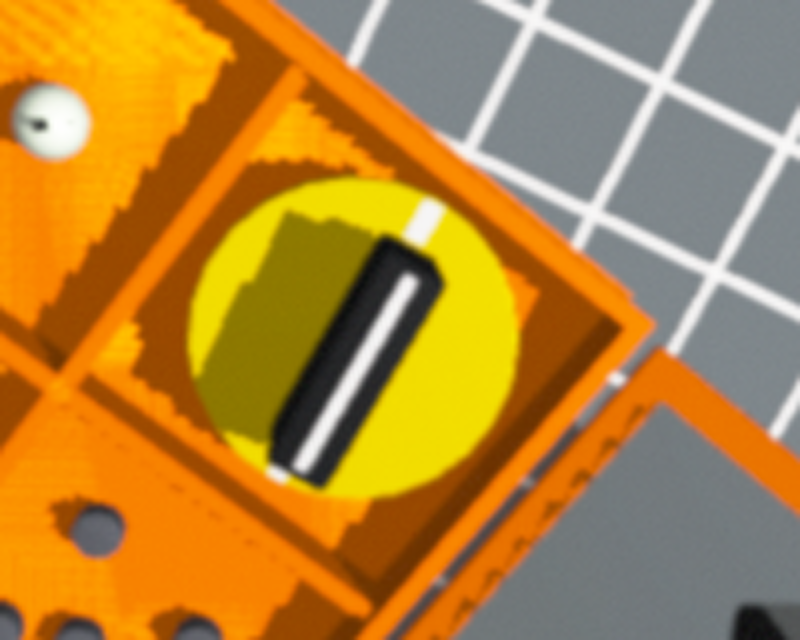

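The lid centre is (0.499,0.266) with its x axis at -0.073 rad. The flange radius comes out at 39.4 mm, against a true 40. The pot centre is (0.5244,-0.0703), with white at 0.258 rad and yellow at -0.58. The turn to the bar is -0.514, then down with the jaws part open.

```bash
python3 -m crank '[[0.5,0.1,0.2,-2,-0.12],[0.5,0.1,0.2,-5,-0.24],[0.5,0.1,0.2,-8,-0.36],[0.5,0.1,0.2,-10,-0.48],[0.5,0.1,0.2,-11,-0.514],[0.5,0.1,0.2,-11,-0.514]]'
python3 - <<'E'
from h import *
im,K,C,s=grab("wrist");save(im,"pics/w6.png");print(s["eef_pos"],s["eef_rot"],s["width"])
E
```

```text
time: 3.12
eef_pos: [0.4998, 0.261, 0.1435]
eef_rot: [-3.139, -0.003, 3.062]
wrist_force: [-0.2, 0.3, -0.4]
width: 0.5
[0.49976256 0.26096223 0.143525  ] [-3.13871867 -0.00330001  3.06177721] 0.5002625065635312
```

View pics/w6.png

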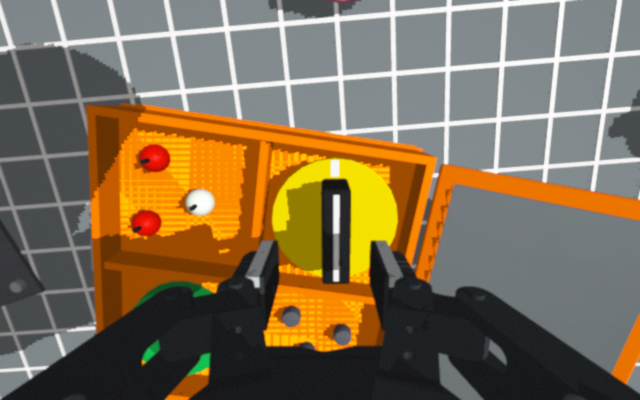

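The bar at (336,230) lies parallel to the jaws, slightly right of centre. I'll measure again before descending.

```bash
python3 -m crank '[[0.5,0,0,0,0]]'
python3 - <<'E'
from h import *
im,K,C,s=grab("wrist");print(s["eef_pos"],s["eef_rot"],s["width"]); lidmeas(im,K,C,(336,215),66,.066,.096)
E
```

```text
time: 3.25
eef_pos: [0.5012, 0.2626, 0.1478]
eef_rot: [3.141, 0.002, 3.065]
wrist_force: [0.0, -1.4, -0.0]
width: 0.501
[0.50121543 0.26261176 0.14780464] [3.14060142e+00 1.70205557e-03 3.06549955e+00] 0.5008393036343969
flange ell ((331.04315185546875, 212.68365478515625), (116.56812286376953, 122.1082992553711), 86.69908905029297)
flange c mm (498.8775939941406, 266.52459716796875) r 39.59782791137695
white [330.6 163.5] 130 c (460.2357482910156, 268.63092041015625) size 4.179352760314941 7.90432071685791 ang 3.067582
white [332.5 211.7] 264 c (487.04669189453125, 267.5301818847656) size 2.7688324451446533 25.18133544921875 ang 3.0742056
white [333.7 252.6] 20 c (511.7192077636719, 266.1220703125) size 1.1254295110702515 8.625389099121094 ang 3.073382
white [332.  266.2] 33 c (519.1038208007812, 265.0391540527344) size 2.2919929027557373 3.7850754261016846 ang 3.0700808
```

```bash
python3 -m crank '[[0.5,0,0,0,0],[0.5,0,0,0,0],[0.5,0,0,0,0]]'
python3 - <<'E'
from h import *
for i in range(3):
    im,K,C,s=grab("wrist");print(s["eef_pos"],s["eef_rot"])
lidmeas(im,K,C,(336,215),66,.066,.096)
E
```

```text
time: 3.55
eef_pos: [0.5006, 0.2637, 0.1471]
eef_rot: [3.141, 0.001, 3.066]
wrist_force: [-0.1, -0.0, -0.4]
width: 0.497
[0.5006327  0.26374515 0.14708022] [3.14051984e+00 8.31827331e-04 3.06567764e+00]
[0.5005222  0.26371914 0.1467837 ] [3.14087640e+00 5.00969775e-04 3.06568459e+00]
[0.50043687 0.2637201  0.14660477] [3.14110619e+00 2.98749542e-04 3.06568997e+00]
flange ell ((329.9437255859375, 214.6911163330078), (117.32258605957031, 121.10277557373047), 87.08511352539062)
flange c mm (498.87896728515625, 266.6775817871094) r 39.553001403808594
white [329.5 165.4] 127 c (460.17926025390625, 268.8589782714844) size 3.6594324111938477 7.872176170349121 ang 3.0669448
white [330.5 212.2] 242 c (485.9822998046875, 267.5174865722656) size 2.744385004043579 23.30190658569336 ang 3.0727026
white [330.5 270.1] 16 c (520.0504150390625, 265.11798095703125) size 2.8516128063201904 1.257542371749878 ang 1.4941394
```

```bash
python3 -m crank '[[0.5,-0.1,0.28,-1.5,0.005],[0.5,-0.1,0.28,-3,0.005],[0.5,-0.1,0.28,-4.2,0.005],[0.5,-0.1,0.28,-5,0.005],[0.5,-0.1,0.28,-5.2,0.005],[0.5,-0.1,0.28,-5.2,0.005],[0.5,-0.1,0.28,-5.2,0.005]]'
python3 - <<'E'
from h import *
im,K,C,s=grab("wrist");print(s["eef_pos"],s["eef_rot"],s["width"],s["wrist_force"]);save(im,"pics/w7.png")
E
```

```text
time: 4.28
eef_pos: [0.4997, 0.2665, 0.095]
eef_rot: [3.141, 0.001, 3.07]
wrist_force: [-0.3, 0.7, 0.6]
width: 0.503
[0.49972498 0.26653562 0.09496603] [3.14120378e+00 7.91631637e-04 3.07045496e+00] 0.5025294161024356 [-0.26586434  0.68405476  0.57850356]
```

View pics/w7.png

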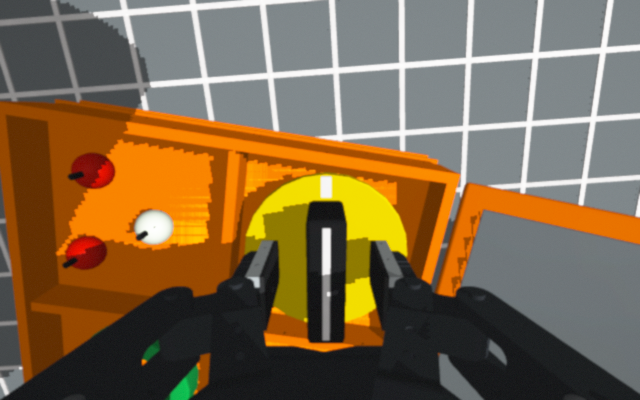

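The jaws straddle the bar, which sits centred at x≈326. Closing now.

```bash
python3 -m crank '[[0,0,0,0,0],[0,0,0,0,0],[0,0,0,0,0],[0,0,0,0,0],[0,0,0,0,0],[0,0,0,0,0]]'
python3 - <<'E'
from h import *
im,K,C,s=grab("wrist");print(s["eef_pos"],s["eef_rot"],s["width"],s["wrist_force"])
E
```

```text
time: 4.83
eef_pos: [0.4997, 0.2667, 0.095]
eef_rot: [3.141, 0.001, 3.071]
wrist_force: [-0.2, 1.4, 3.0]
width: 0.177
[0.49967825 0.26667522 0.09501471] [3.14076867e+00 9.77986607e-04 3.07058064e+00] 0.17666760185527886 [-0.21074107  1.42867337  3.02497791]
```

```bash
python3 -m crank '[[0,0,0,1,0],[0,0,0,2.5,0],[0,0,0,5,0],[0,0,0,8,0],[0,0,0,10,0],[0,0,0,11,0],[0,0,0,11,0],[0,0,0,11,0]]'
python3 - <<'E'
from h import *
im,K,C,s=grab("wrist");print(s["eef_pos"],s["eef_rot"],s["width"],s["wrist_force"]);save(im,"pics/w8.png")
E
```

```text
time: 5.55
eef_pos: [0.499, 0.2664, 0.2032]
eef_rot: [-3.142, -0.001, 3.07]
wrist_force: [-0.1, 0.5, -1.5]
width: 0.174
[0.49897235 0.26639845 0.20321746] [-3.14151076e+00 -1.45978765e-03  3.07028603e+00] 0.17425122472195453 [-0.11306275  0.4932359  -1.48663182]
```

View pics/w8.png

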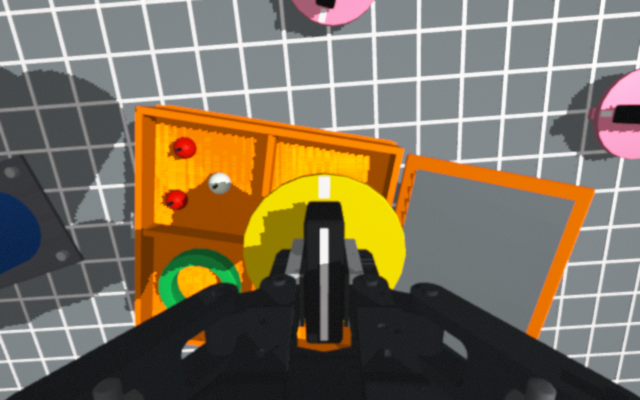

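The lid is gripped and level. Carrying it over to the pot.

```bash
python3 -m crank '[[0,0.3,-3,0,0.05],[0,0.6,-7,0,0.1],[0,0.9,-11,0,0.15],[0,1.2,-15,0,0.2],[0,1.5,-19,0,0.25],[0,1.8,-23,0,0.3],[0,2.1,-27,0,0.328],[0,2.4,-31,0,0.328]]' && python3 -m crank '[[0,0.1,-1.5,0,0],[0,0.1,-2.5,0,0],[0,0.1,-2.6,0,0],[0,0.1,-2.6,0,0],[0,0.1,-2.6,0,0],[0,0.1,-2.6,0,0],[0,0.1,-2.6,0,0],[0,0.1,-2.6,0,0]]'
python3 - <<'E'
from h import *
for n in ("wrist","scene","side"):
    im,K,C,s=grab(n);
    if n=="wrist":print(s["eef_pos"],s["eef_rot"],s["width"],s["wrist_force"]);save(im,"pics/w9.png")
    else: save(im,f"pics/{n}9.png",(190,130,350,270) if n=="scene" else (280,90,440,230),4)
E
```

```text
time: 6.27
eef_pos: [0.5223, -0.0455, 0.2021]
eef_rot: [3.141, -0.003, -2.883]
wrist_force: [2.1, 0.2, -0.2]
width: 0.179
time: 6.93
eef_pos: [0.5244, -0.0688, 0.2043]
eef_rot: [3.141, 0.0, -2.883]
wrist_force: [-0.2, -0.2, -1.5]
width: 0.176
[ 0.52443985 -0.06875366  0.20426343] [ 3.14138968e+00  6.39916632e-05 -2.88346674e+00] 0.17608260181168148 [-0.22858226 -0.20200931 -1.46482275]
```

View pics/w9.png

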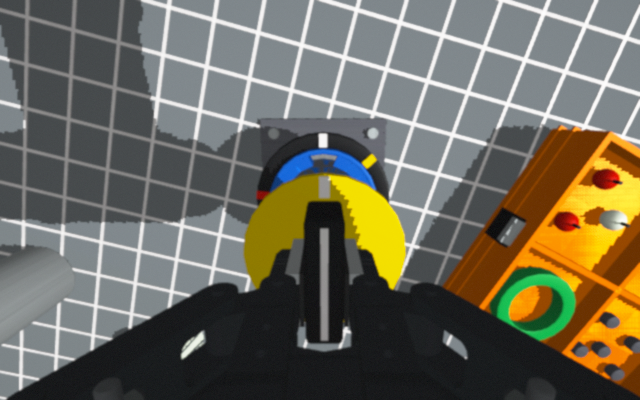

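View pics/side9.png

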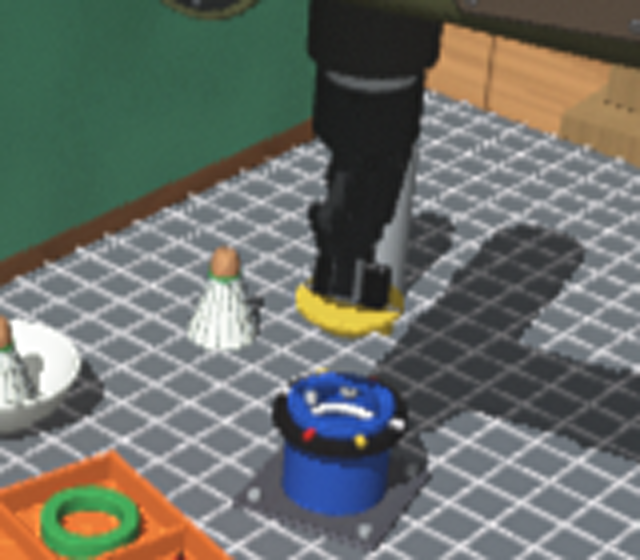

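View pics/scene9.png

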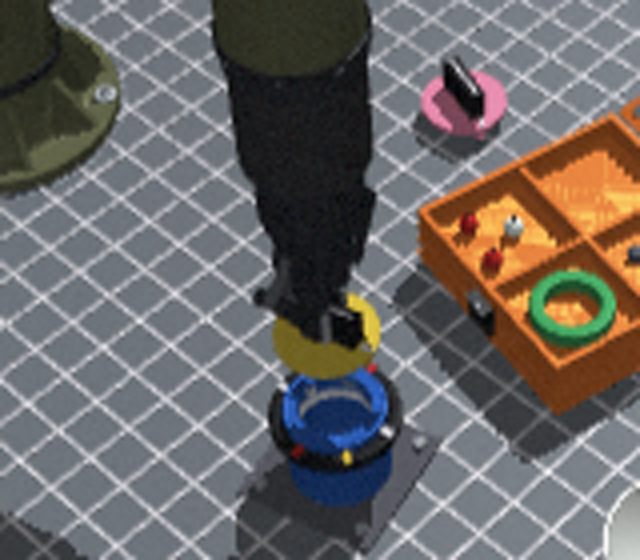

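In the wrist view the flange's white mark and the pot's white mark both sit at column ≈323, so yaw is aligned. Lowering to just above the rim.

```bash
python3 -m crank '[[0,0,-0.15,-2,0],[0,0,-0.15,-4,0],[0,0,-0.15,-5.5,0],[0,0,-0.15,-6.2,0],[0,0,-0.15,-6.2,0],[0,0,-0.15,-6.2,0],[0,0,-0.15,-6.2,0],[0,0,-0.15,-6.2,0]]'
python3 - <<'E'
from h import *
for n in ("wrist","side"):
    im,K,C,s=grab(n);
    if n=="wrist":
        print(s["eef_pos"],s["eef_rot"],s["width"],s["wrist_force"]);save(im,"pics/w10.png",(220,100,420,250),4)
    else: save(im,f"pics/{n}10.png",(310,130,430,230),6)
E
```

```text
time: 7.75
eef_pos: [0.525, -0.0711, 0.1437]
eef_rot: [-3.141, 0.002, -2.885]
wrist_force: [-0.3, -0.1, -1.1]
width: 0.173
[ 0.5250098  -0.07106146  0.14369246] [-3.14122629e+00  2.08397235e-03 -2.88469131e+00] 0.17296721309240815 [-0.28752058 -0.11467979 -1.12898927]
```

View pics/w10.png

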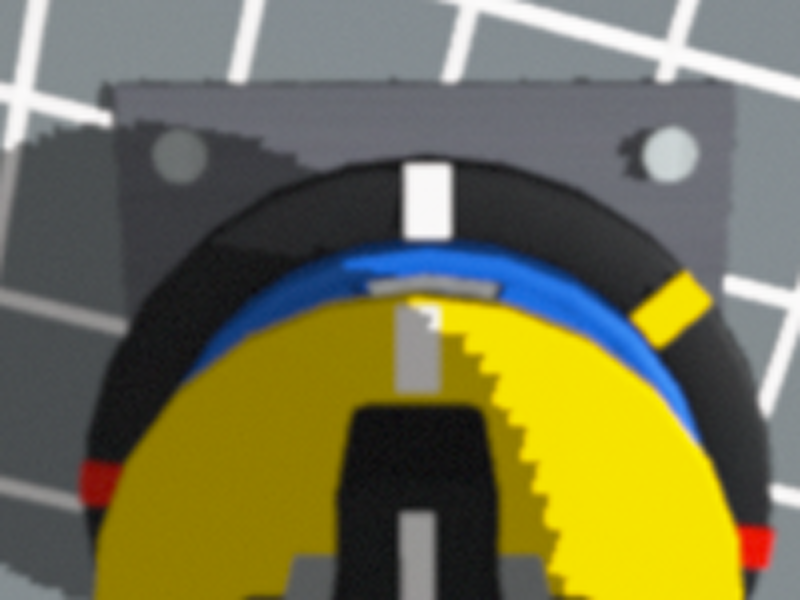

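View pics/side10.png

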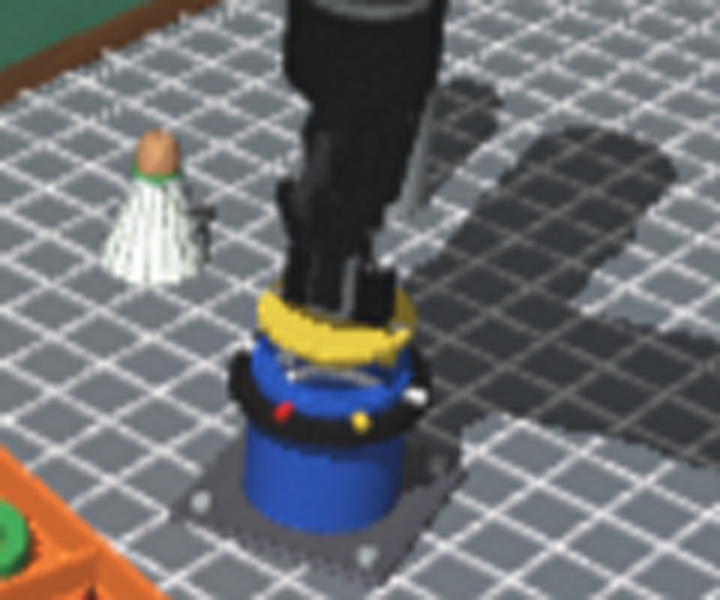

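The wrist view shows the pot's white mark at column 327 and the lid's at 324.3, so the lid is about 1.5 mm too far to -y. The measured y of -0.0711 against -0.0703 points the same way. I'll correct that and push in gently.

```bash
python3 -m crank '[[0,-0.04,0.13,0,0],[0,-0.04,0.13,-0.3,0],[0,-0.04,0.13,-0.7,0],[0,-0.04,0.13,-1.1,0],[0,-0.04,0.13,-1.3,0],[0,-0.04,0.13,-1.3,0],[0,-0.04,0.13,-1.3,0]]'
python3 - <<'E'
from h import *
im,K,C,s=grab("wrist");
print(s["eef_pos"],s["eef_rot"],s["width"],s["wrist_force"]);save(im,"pics/w11.png",(220,100,420,250),4)
E
```

```text
time: 8.43
eef_pos: [0.5239, -0.0699, 0.129]
eef_rot: [3.142, -0.001, -2.885]
wrist_force: [0.0, 0.3, -1.2]
width: 0.175
[ 0.52386681 -0.0698535   0.12898571] [ 3.14158201e+00 -5.85702983e-04 -2.88480535e+00] 0.17541482639380027 [ 0.01947056  0.28237513 -1.23778878]
```

View pics/w11.png

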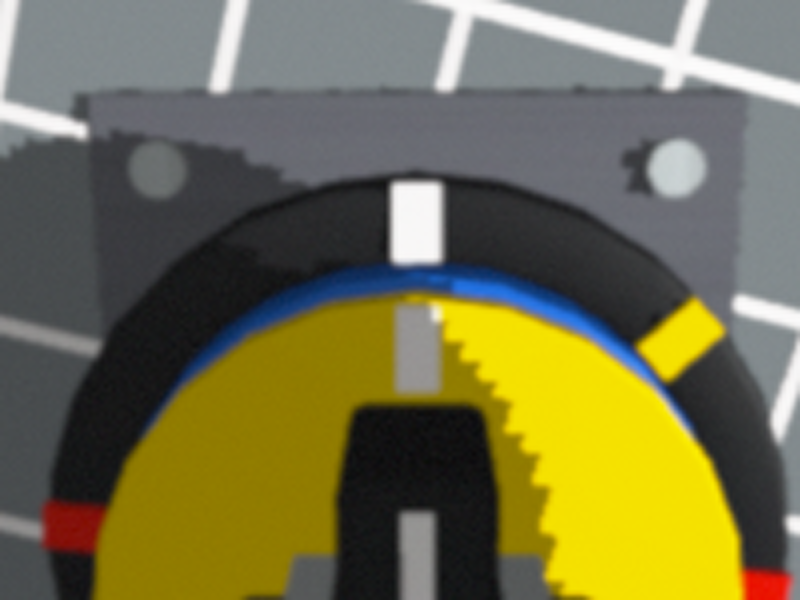

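The marks are aligned and the lugs are in the gaps (lid z ≈0.079) with no force. Continuing down to the rim.

```bash
python3 -m crank '[[0,0.02,0,-0.3,0],[0,0.02,0,-0.6,0],[0,0.02,0,-0.8,0],[0,0.02,0,-0.9,0],[0,0.02,0,-0.9,0],[0,0.02,0,-0.9,0],[0,0.02,0,-0.9,0],[0,0.02,0,-0.9,0]]'
python3 - <<'E'
from h import *
im,K,C,s=grab("side");
print(s["eef_pos"],s["eef_rot"],s["width"],s["wrist_force"],s["wrist_torque"]);save(im,"pics/side12.png",(310,130,430,230),6)
E
```

```text
time: 9.15
eef_pos: [0.5242, -0.0698, 0.1202]
eef_rot: [3.142, 0.0, -2.885]
wrist_force: [-0.2, 0.1, -0.7]
width: 0.174
[ 0.52420893 -0.06979477  0.12024406] [ 3.14153766e+00  1.95422726e-05 -2.88478488e+00] 0.1735502336830274 [-0.23218243  0.09440945 -0.69719036] [ 0.00946764  0.01137137 -0.0023094 ]
```

View pics/side12.png

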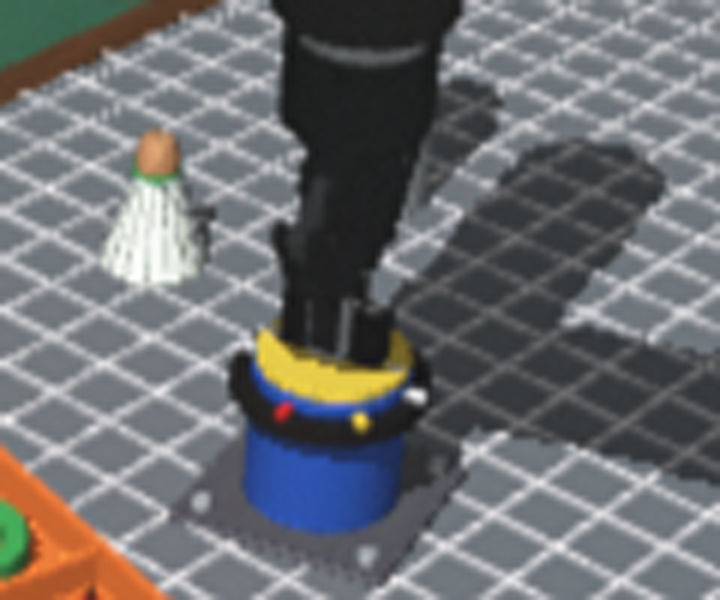

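Almost down. I'll lower in 1 mm steps until it contacts.

```bash
python3 -m crank '[[0,0,-0.03,-0.1,0],[0,0,-0.03,-0.1,0],[0,0,-0.03,-0.1,0]]'; python3 -m crank '[[0,0,0,-0.1,0],[0,0,0,-0.1,0],[0,0,0,-0.1,0]]'
```

```text
time: 9.45
eef_pos: [0.5243, -0.0699, 0.1201]
eef_rot: [3.142, 0.001, -2.885]
wrist_force: [-2.9, 3.1, 4.4]
width: 0.176
time: 9.7
eef_pos: [0.5244, -0.07, 0.12]
eef_rot: [-3.141, 0.001, -2.884]
wrist_force: [-5.8, 3.9, 9.1]
width: 0.173
```

It makes contact at z = 0.120, which matches the flange on the rim (0.070 + 0.050), with a 9 N push. Starting the clockwise twist.

```bash
python3 -m crank '[[0,0,0,0.05,-0.06],[0,0,0,0.05,-0.12],[0,0,0,0.05,-0.18],[0,0,0,0.05,-0.24],[0,0,0,0.05,-0.3],[0,0,0,0.05,-0.3],[0,0,0,0.05,-0.3]]'
python3 - <<'E'
from h import *
im,K,C,s=grab("wrist");
print(s["eef_pos"],s["eef_rot"],s["width"],s["wrist_force"],s["wrist_torque"]);save(im,"pics/w13.png",(190,90,450,290),3)
E
```

```text
time: 10.28
eef_pos: [0.5251, -0.0701, 0.12]
eef_rot: [-3.142, 0.003, 3.1]
wrist_force: [0.3, 1.6, 5.8]
width: 0.172
[ 0.52506731 -0.07011672  0.12003461] [-3.14152156e+00  2.68604300e-03  3.10011593e+00] 0.1718637594117893 [0.31370128 1.62314441 5.8246789 ] [ 0.32449456  0.13951953 -0.00883903]
```

View pics/w13.png

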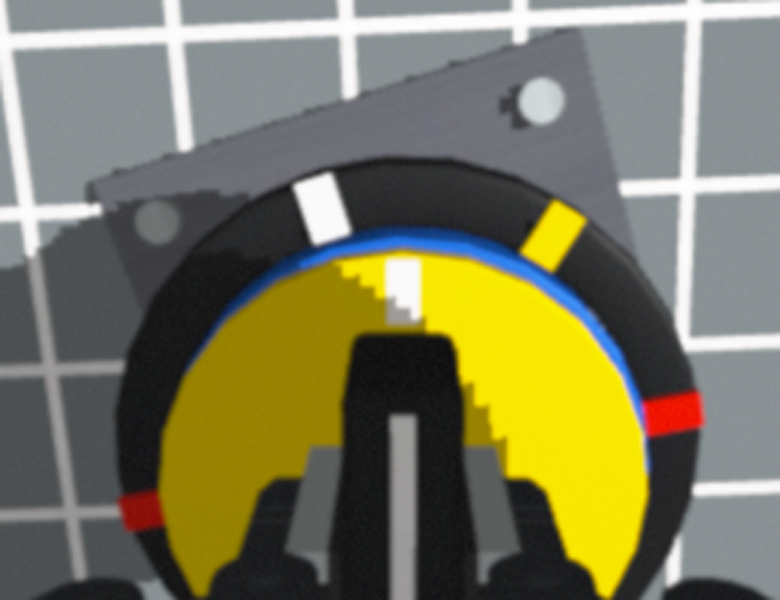

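The lid turns with the gripper and its line is between white and yellow. 0.54 rad remains.

```bash
python3 -m crank '[[0,0,0,0,-0.1],[0,0,0,0,-0.2],[0,0,0,0,-0.3],[0,0,0,0,-0.4],[0,0,0,0,-0.48],[0,0,0,0,-0.54],[0,0,0,0,-0.54],[0,0,0,0,-0.54]]'; python3 -m crank '[[0,0,0,0,0],[0,0,0,0,0],[0,0,0,0,0],[0,0,0,0,0]]';python3 - <<'E'
from h import *
im,K,C,s=grab("wrist");
print(s["eef_pos"],s["eef_rot"],s["width"],s["wrist_force"],s["wrist_torque"]);save(im,"pics/w14.png",(190,90,450,290),3)
H=hsv(im)
for nm,lo,hi in (("white",(0,0,130),(180,40,255)),("yellow",(22,150,120),(33,255,255)),("red",(0,170,90),(8,255,255))):
    g=np.zeros(H.shape[:2],np.uint8);g[90:290,190:450]=255
    for ce,a in blobs(cv2.inRange(H,lo,hi)&g,25): print(nm,ce.round(1),a,onplane(ce,K,C,.079)[0].round(4))
im,K,C,s=grab("side");save(im,"pics/side14.png",(310,130,430,230),6)
E
```

```text
time: 11.0
eef_pos: [0.5253, -0.0699, 0.1201]
eef_rot: [3.14, 0.003, 2.562]
wrist_force: [1.9, 2.2, 5.9]
width: 0.173
time: 11.33
eef_pos: [0.5253, -0.0699, 0.1201]
eef_rot: [3.14, 0.003, 2.562]
wrist_force: [1.3, 2.2, 5.5]
width: 0.174
[ 0.52528459 -0.06992448  0.12007034] [3.13959028e+00 2.66960142e-03 2.56182990e+00] 0.17444867086124452 [1.28519675 2.16194654 5.50768933] [ 0.58545532 -0.41317829  0.02761457]
white [227.8 145.8] 9448 [ 0.4565 -0.0816  0.079 ]
white [414.8 158.4] 9749 [ 0.5113 -0.0092  0.079 ]
white [318.9 110.7] 207 [ 0.467  -0.0359  0.079 ]
white [254.8 184.8] 296 [ 0.4791 -0.0823  0.079 ]
white [323.5 187. ] 207 [ 0.4988 -0.0542  0.079 ]
white [417.9 198.4] 81 [ 0.5299 -0.0177  0.079 ]
white [323.6 258.6] 344 [ 0.5316 -0.0756  0.079 ]
yellow [324.5 153.5] 303 [ 0.4851 -0.0447  0.079 ]
yellow [325.  224.3] 8820 [ 0.5158 -0.0645  0.079 ]
red [393.9 184.7] 272 [ 0.5171 -0.0243  0.079 ]
```

View pics/w14.png

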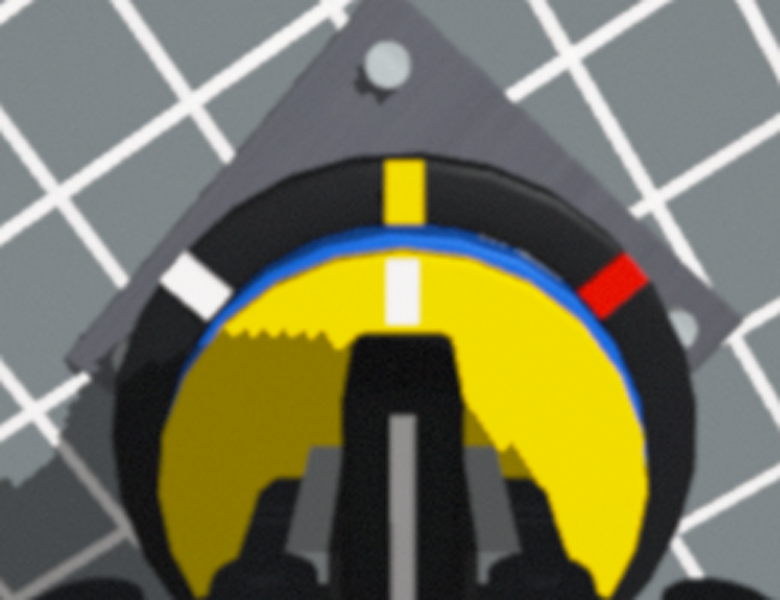

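View pics/side14.png

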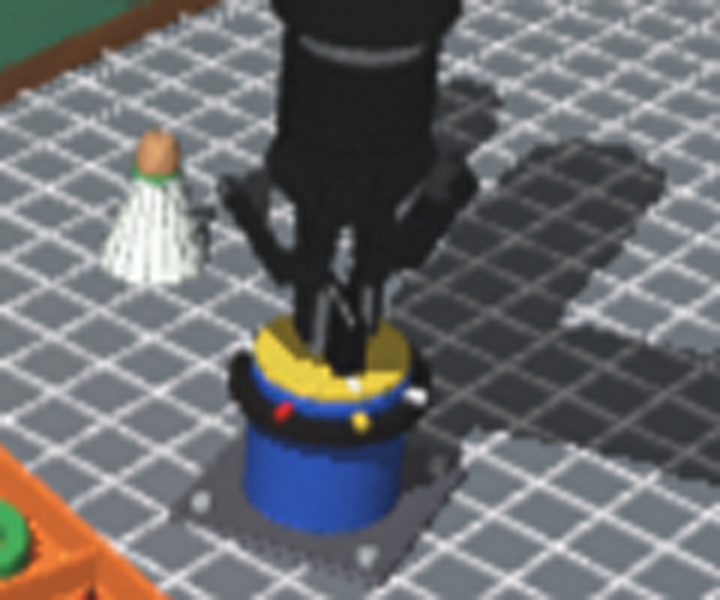

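The lid's line (column 323.5) points at the yellow mark (324.5). Yaw is 2.562 against a target of 2.561, the flange is on the rim, and the pose held steady over 0.3 s. Handing in.

```bash
python3 -c "
from station import order,sensors
print(order.hand_in())
s=sensors.read_state();print(s['time'],s['eef_pos'],s['eef_rot'],s['width'])"
```

```text
the job is handed in; nothing more can be done
None
the job is handed in; nothing more can be done
```

I lifted the yellow lid out of the tackle box by its bar and lowered it through the white-mark gaps until the flange touched the rim. I then twisted it clockwise by about 0.84 rad to the yellow half-way marks and handed in at about 11.4 s, still gripping it. The hand-in gave no verdict.

**Last checks, just before handing in:**
- **Angle:** tool yaw was 2.562, against 2.561 for the yellow axis. In the wrist picture the lid's white line lined up with the yellow mark to within about 1 px.
- **Centring:** the tool was at (0.5253, -0.0699), within about 1 mm of the measured pot centre.
- **Seating:** tool height stayed at 0.120 with a 5.5 N downward push, as expected with the flange on the rim.
- **Grip:** the jaws stayed closed on the bar, with opening 0.174, and the pose held steady.

**Not checked directly:**
- The shutter angle and the finger force can't be read; I inferred both from the lid angle and the jaw opening.
- I did not re-measure the bottle, bowl, shuttlecock and grip ring at the end. I saw no contact with any of them along the way.

No check failed. The one disagreement was a sideways offset of about 1.5 mm just above the rim, which I corrected before pushing the lid in.

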